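Index the seal engraver to the next blank

ROBOT

A 7-joint arm with a two-finger parallel gripper is mounted at the origin on the work surface. World frame = base frame: x ahead of the robot, y to its left, z up, the work surface at z = 0. Lengths are in m, angles in rad, forces in N, time in s.
With the tool pointing down it reaches from about 0.4 to 0.85 m from the base axis. Payload 10.4 kg.
Tool frame: the origin (TCP) lies midway between the tips of the shut fingers; the grasp point (between the pads) lies 19 mm behind it (manip.tcp_to_grasp is the distance from the TCP to the grasp point, in m); x points along the fingers, y is the direction in which the jaws open and shut, and the axes are right-handed (so a half turn about x gives the same grasp; the last joint's range is limited). The gripper opens to 85 mm and grips with 20 to 120 N. Pads are 22 mm wide; open, the fingers measure 114 mm over their backs; the gripper's body (76 mm by 85 mm) begins 54 mm behind the grasp point. The pads swing forward as they close: fully open they stand 13 mm farther back than shut.
Start: joints at [1.226, 0.332, -0.065, 1.46, 0.022, 1.35, -0.088], TCP at [0.198, -0.593, 0.192] pointing down, gripper open.
Joint ranges: [-2.6, 2.6], [-0.5, 2.12], [-1.47, 1.34], [0.16, 2.42], [-1.27, 4.41], [0.06, 2.06], [-2.6, 2.6]. Speed limits (rad/s): [2.22, 2.22, 2.79, 2.79, 3.14, 3.14, 3.14].

INTERFACE

Orientations are given as a unit quaternion [x, y, z, w].
In Python, from workcell import monitor, viewer, manip gives the robot as it stands. The module is installed in compiled form; this text tells all that it offers.
- The arm moves only by the tool send_rows, never from a script. Its arguments are lists of equal length, an entry for each row: "grip": the closure in counts, from 0 (fully open) to 255 (shut); "offset": the shift along the tool's x, y, z in mm, a list of three; "twist": the turn about the tool's x in degrees. In form: {"grip": [grip, ...], "offset": [[tx, ty, tz], ...], "twist": [twist, ...]}. A call has exactly 5 rows; each row is the pose to reach, as a shift and turn from the pose commanded when the call began, along the tool's axes at that moment; what a row does not reach only later rows make up. A row lasts 1/12 s, in which the tool goes at most 41.7 mm and 7.16 degrees, less where a joint would pass 70% of its speed; a pose out of reach is approached as far as the arm can. A call with a gripper value outside its range is refused whole. The fingers move at their own pace and stop on an object; "newtons" is the grip in N (left out, the last holds). Time passes only in rows, so rows that repeat a pose let the fingers close, or fill a call up. It gives the time, the measured TCP pose, the force and the opening at its end, in the units of the state.
- monitor.get_obs(): the state, without advancing time (a new reading comes with each control period).
- viewer.camera(name): name is "side" or "top"; returns (picture, depth): 384x512x3 uint8, blue, green, red; 384x512 float32, m along the optical axis (not along the pixel's ray), 0 where there is no reading.
- viewer.camera_model(name): a dict with "camera_matrix" (3x3 intrinsics, pixels), "R" (3x3) and "t" (3): a world point X has camera coordinates R X + t. Camera axes: x right, y down, z forward; pixel columns grow to the right and rows downward; lengths in m; the calibration is good to about 2 mm. A picture is of the moment at which its call begins. camera_model takes no time and is no camera call.
- manip.hand_in(): hands the job in, once; it reports no verdict.
Trained networks look in the newest picture that a camera, given by its name, has taken for a name from the list of things; names that differ only in an ending like _2 or _b are one class to them, and where a whole thing is asked for, a point or a joint stands for the part that bears it (a point fixed in the world has none). Each returns a list of dicts, best first, with "score" (0 to 1); they miss things now and then, are a little off and sometimes report something else, mostly with a low value. They report only what shows in the picture. A call takes as long as a camera call. They do not tell look-alikes from the thing itself.
- viewer.recognise(target, camera): "box" ([left, top, width, height] in pixels, round what is visible of it).
- viewer.regions_of(target, camera): "region" (384x512 bool, what is visible of it) and "box" ([left, top, width, height] in pixels, round what is visible of it).
- viewer.spot_point(target, camera): "position" ([column, row] in pixels: a listed point, or the origin of a listed thing).
The state is a dict: "clock": time; "joint_pos": joint angles; "joint_velocities": joint speeds; "tau": joint torques, N m; "position": TCP position; "ee_rot": TCP orientation; "ft_force": force on the tool from outside, world axes, zero at the start; "torque": the same for the moment, N m; "grip_width": opening from 0.0 (shut) to 1.0 (fully open).
Only numpy, scipy, OpenCV 4.12 (cv2) and the standard library are available. Lean on these libraries where they do the work, as an engineer would, in place of code of your own. Each camera call takes 0.05 s, during which the arm holds its last target.

TASK

The seal under the engraver's spindle is cut: bring the plain uncut blank from the nest beside it under the cutter. Press the indexing plunger on the table's arm down, push the table one hole round and no further, the way that brings this blank to the spindle, and let the plunger spring fully out again so that the table is locked there. Do not touch or lift the seals, and leave everything else on the bench where it is.

Things in the scene. Friction and masses are not known exactly. Their poses are not given: they have to be found in the camera images.
- engraver: Desktop seal engraver, fixed, at any place and yaw. Origin: on the bench under its table's axis; z up, -x its front, +y its left. On its foot a round steel index plate, 330 mm across, top 40 mm above the bench, with five 17 mm holes on a 140 mm radius round the front half, 45 degrees apart, joined by a narrow slot. Above it turns an aluminium table, 200 mm across, top face at 60 mm.
- swivel (a joint): Angle of the table, rad: 0 at the start (plunger in the middle, front hole), positive counter-clockwise seen from above. Holes at -1.571, -0.785, 0, 0.785, 1.571. Locked (0.015 rad play) while the plunger is out in a hole; freed, it turns stiffly and stays put: 1 to 1.5 N sideways at the plunger moves it.
- plunger (a joint): Plunger travel, m: 0 = out (up), collar locked in a hole; grows as it is pressed down, to 0.016 at its stop. Spring 6 N at 0, 10 N at the stop. From 12 mm on it is clear of the hole and the arm can be swung. Let go between holes it stays down at about 11 mm, riding under the plate, and springs out by itself over the next hole; let go up to 4 mm off a hole, its round shoulder pulls the table in.
- plunger_top (a point): Centre of the flat top of the plunger's round black knob (36 mm across, 10 mm thick, the only knob on the table), 94 mm above the bench when out. It moves down with the plunger and round with the table, 140 mm from the axis. Under it the table's index arm: a bar 36 mm wide, 44 to 60 mm above the bench, from the table's rim out to 165 mm from the axis.
- table_axis (a point): Point on the vertical axis of the swivelling table, at the height of its top face (60 mm above the bench). Fixed. The table has five square nests (34 mm wide, walls 12 mm high, 70 mm from the axis): one opposite the plunger, others 45 and 90 degrees either side of that.
- hole_left (a point): Mouth of the index hole 45 degrees to the left of the start hole (engraver's +y side), centre, 40 mm above the bench. Fixed. The knob stands over it when joint swivel is -0.785.
- hole_right (a point): Mouth of the index hole 45 degrees to the right of the start hole (engraver's -y side), centre, 40 mm above the bench. Fixed. The knob stands over it when joint swivel is +0.785.
- cutter_tip (a point): Tip of the cutter, 140 mm above the bench, 70 mm behind the table's axis, over the middle of the nest at the spindle. Fixed. The spindle above it is 52 mm across, up to 297 mm, and hangs on a beam (222 to 262 mm up) from a 56 mm square column, 340 mm tall with its handwheel, at x +175, y +105 mm in the engraver's frame.
- blank: The uncut blank: plain square stone prism, 24 x 24 x 58 mm, flat top, no cap, loose in the nest next to the spindle, on its left or right. Origin: centre of its underside, 60 mm above the bench. If it stands on the engraver's left (+y), the plunger must go to hole_left (clockwise) to bring it to the spindle; if on the right, to hole_right: always the side on which the blank stands.
- finished: The seal just cut, loose in the nest under the spindle at the start: square stone 24 x 24 x 50 mm with a raised frame and strokes on top. Origin: centre of its underside.
- capped: An earlier seal in the nest on the other side of the spindle from the blank: square stone 24 mm wide with a round domed dark wooden cap, 33 mm across, 62 mm tall in all. Origin: centre of its underside.
- glass_cube: Bystander, loose, not to be disturbed: 50 mm clear glass paperweight cube. Origin: centre of its underside.
- paste_jar: Bystander, loose, not to be disturbed: round blue-glazed seal-paste jar with domed lid, 61 mm across, 37 mm high. Origin: centre of its underside.
- graver: Bystander, loose, not to be disturbed: carving knife lying flat, 160 mm long, 11 mm thick. Origin: centre of its underside.
- ink_bottle: Bystander, loose, not to be disturbed: black ink bottle, 54 mm across, 125 mm tall. Origin: centre of its underside.
- brush_pot: Bystander, loose, not to be disturbed: dark wooden pot 80 mm across, 110 mm tall, brushes standing in it up to 240 mm. Origin: centre of its underside.
- brush: Bystander, loose, not to be disturbed: writing brush lying flat, 240 mm long, 13 mm thick. Origin: centre of its underside.
Not all that is in view belongs to the job. Leave any blue or orange look-alike of the blank alone.

How it is judged:
By the outcome, as a careful person would: the job done as asked, in the order asked, and still so for the second after the job is handed in, with the robot touching nothing.
It also fails if it takes over 32 s, if anything falls off the work surface, if the arm or the gripper's body presses on something with over 40 N, if the wrist force passes 120 N, or if a joint passes its speed limit or range.

## Working session

There is one attempt and no reset: what is moved stays moved. The work goes in short steps, Python scripts to look and compute and a tool call to move; the robot and the scene stay as the last step left them, time stands still between calls to the robot, and variables do not carry over. Pictures are saved under pics/ and viewed, and the job is handed in when it is done.

Besides the shell and the picture viewer there is one more tool, called after "Request:" by a JSON object that holds its "api" and its "payload". send_rows: Moves the arm, as the interface text tells. Its arguments: {"type":"object","properties":{"grip":{"type":"array","items":{"type":"number"}},"offset":{"type":"array","items":{"type":"array","items":{"type":"number"}}},"twist":{"type":"array","items":{"type":"number"}},"newtons":{"type":"number"}},"required":["grip","offset","twist"]}

```bash
mkdir -p pics
cat > h.py <<'E'
import numpy as np, cv2
from workcell import monitor, viewer, manip
def ray(cam,px,z=None,depth=None):
    m=viewer.camera_model(cam);K=np.array(m["camera_matrix"]);R=np.array(m["R"]);t=np.array(m["t"])
    d=np.linalg.inv(K)@np.array([px[0],px[1],1.0]); 
    if depth is not None: return R.T@(d*depth-t)
    c=-R.T@t; w=R.T@d; return c+w*(z-c[2])/w[2]
def proj(cam,X):
    m=viewer.camera_model(cam);K=np.array(m["camera_matrix"]);p=K@(np.array(m["R"])@np.array(X)+np.array(m["t"]));return p[:2]/p[2]
E
python3 - <<'E'
from h import *
np.set_printoptions(precision=4,suppress=True)
for c in("top","side"):
    p,d=viewer.camera(c); cv2.imwrite(f"pics/{c}0.png",p); np.save(f"pics/{c}0d.npy",d)
for c in("top","side"):
    for n,z in (("plunger_top",.094),("table_axis",.06),("hole_left",.04),("hole_right",.04),("cutter_tip",.14),("blank",.06),("finished",.06),("capped",.06)):
        for r in viewer.spot_point(n,c)[:3]:
            print(c,n,round(r["score"],2),np.array(r["position"]),ray(c,r["position"],z))
o=monitor.get_obs();print(o)
E
```

```text
top plunger_top 0.6 [235.1 188.7] [ 0.5689 -0.0006  0.094 ]
top plunger_top 0.52 [211.2 230.3] [0.4609 0.0582 0.094 ]
top table_axis 0.9 [232.3 181.5] [0.5916 0.0084 0.06  ]
top hole_left 0.56 [189.3 200.5] [0.5401 0.1244 0.04  ]
top hole_right 0.79 [253.9 232.3] [ 0.4574 -0.0518  0.04  ]
top hole_right 0.72 [263.1 172.7] [ 0.6197 -0.0741  0.04  ]
top hole_right 0.5 [247. 152.] [ 0.6761 -0.0292  0.04  ]
top cutter_tip 0.64 [246.4 150.9] [ 0.6593 -0.0284  0.14  ]
top blank 0.7 [261.  173.2] [ 0.6154 -0.0679  0.06  ]
top blank 0.67 [332.4 160.4] [ 0.6537 -0.2596  0.06  ]
top blank 0.64 [330.6 126.4] [ 0.7469 -0.2546  0.06  ]
top finished 0.41 [246.2 158.9] [ 0.6533 -0.0275  0.06  ]
top capped 0.51 [228.3 157.3] [0.6568 0.0206 0.06  ]
top capped 0.33 [311.7 229.7] [ 0.4669 -0.2046  0.06  ]
side plunger_top 0.47 [260.7 244.1] [0.4623 0.0501 0.094 ]
side table_axis 0.89 [231.2 213.1] [ 0.5861 -0.0108  0.06  ]
side hole_left 0.86 [217.3 262.7] [0.5389 0.1186 0.04  ]
side cutter_tip 0.92 [214.3 174. ] [ 0.654  -0.0389  0.14  ]
side blank 0.75 [263.  161.5] [ 0.6152 -0.214   0.06  ]
side blank 0.62 [203.7 381.5] [0.3997 0.3592 0.06  ]
side blank 0.6 [231.6 197.2] [ 0.615  -0.0555  0.06  ]
side finished 0.62 [215.  197.4] [ 0.651  -0.0312  0.06  ]
side capped 0.64 [200.4 208.5] [0.6605 0.0196 0.06  ]
side capped 0.51 [227.6 213. ] [ 0.594  -0.0061  0.06  ]
side capped 0.37 [227.9 229.3] [0.5644 0.0359 0.06  ]
{'clock': 0.9, 'joint_pos': array([ 1.2264,  0.3322, -0.0647,  1.4601,  0.0216,  1.3499, -0.0885]), 'joint_velocities': array([ 0.0004, -0.0001, -0.0001, -0.0013, -0.0005,  0.001 ,  0.0022]), 'tau': array([  0.0011, -62.5206,   0.0502, -39.1822,   0.0166,   0.002 ,
         0.    ]), 'position': array([ 0.1977, -0.5929,  0.192 ]), 'ee_rot': array([ 0.698 ,  0.1133, -0.698 ,  0.1133]), 'ft_force': array([0.4193, 0.632 , 0.7184]), 'torque': array([-0.0011,  0.0225,  0.0046]), 'grip_width': 1.0018548155697469}
```

```bash
python3 -c "
import cv2
for c in('top','side'):
    p=cv2.imread(f'pics/{c}0.png'); cv2.imwrite(f'pics/{c}0z.png',cv2.resize(p[110:270,140:360] if c=='top' else p[100:300,140:340],None,fx=3,fy=3,interpolation=cv2.INTER_CUBIC)[:600,:800])
"
```

```text
(no output)
```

View pics/top0.png

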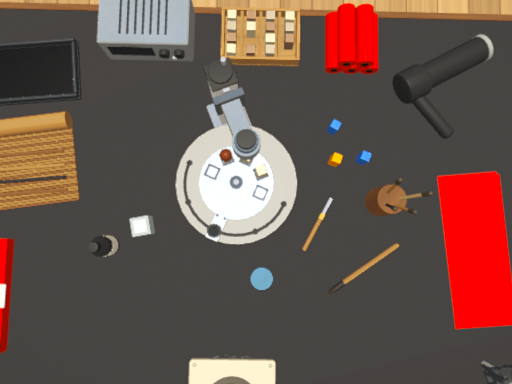

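View pics/top0z.png

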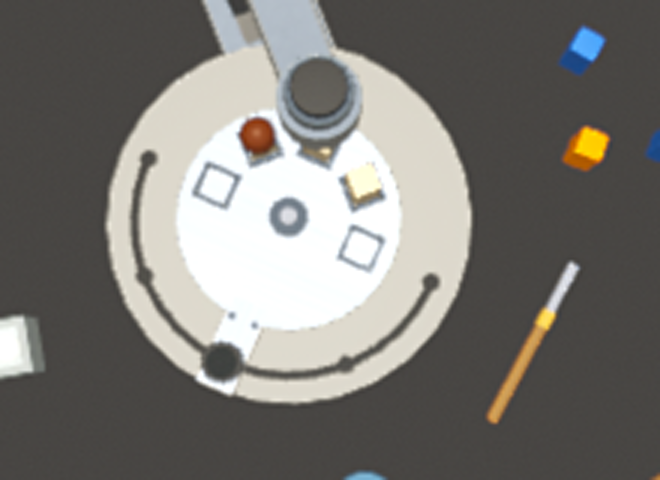

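View pics/side0.png

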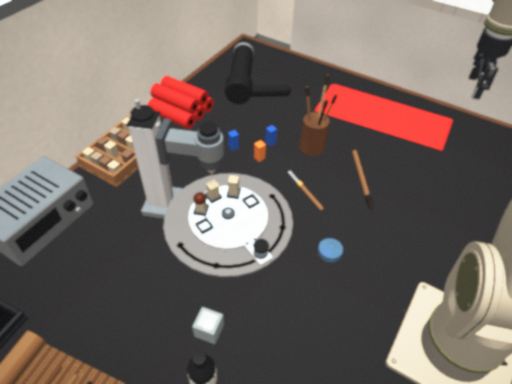

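View pics/side0z.png

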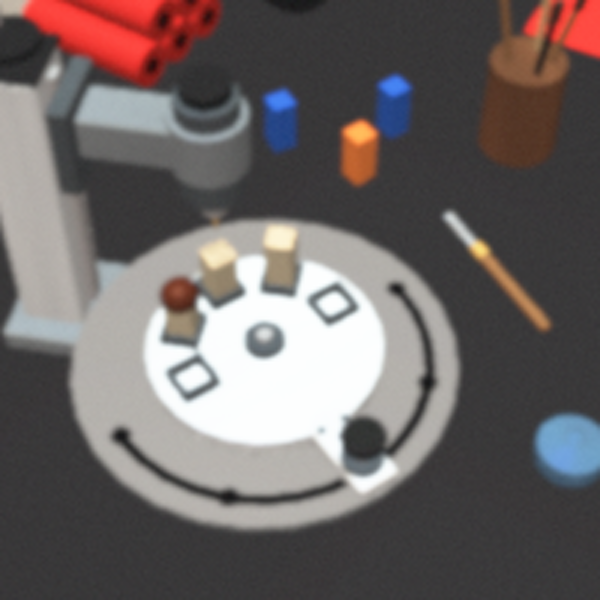

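The top picture shows the plain blank on the engraver's right (about 261,173), the cut seal under the spindle and the capped seal on the left. So the knob at about (213,230) has to go to the hole at about (255,231), which is hole_right, counter-clockwise. Next I'll refine the positions.

```bash
cat > m.py <<'E'
from h import *
from scipy.optimize import least_squares
np.set_printoptions(precision=4,suppress=True)
def cloud(c,d):
    m=viewer.camera_model(c);K=np.array(m["camera_matrix"]);R=np.array(m["R"]);t=np.array(m["t"])
    v,u=np.indices(d.shape);P=np.stack([(u-K[0,2])/K[0,0]*d,(v-K[1,2])/K[1,1]*d,d],-1)-t
    P=P@R; P[d<=0]=np.nan; return P
def knob(P,img,near,zr,r=.035):
    s=(np.hypot(P[...,0]-near[0],P[...,1]-near[1])<r)&(P[...,2]>zr[0])&(P[...,2]<zr[1])&(img.max(2)<110)
    q=P[s]; return q,s
E
python3 - <<'E'
from m import *
for c in("top","side"):
    d=np.load(f"pics/{c}0d.npy");img=cv2.imread(f"pics/{c}0.png");P=cloud(c,d)
    # bench, plate, table heights
    near=np.hypot(P[...,0]-.59,P[...,1])
    for nm,lo,hi,r0,r1 in(("bench",-.02,.02,.2,.3),("plate",.028,.05,0,.2),("table",.053,.068,0,.12)):
        s=(P[...,2]>lo)&(P[...,2]<hi)&(near<r1)&(near>r0); q=P[s]; print(c,nm,s.sum(),np.median(q[:,2]))
        if nm!="bench":
            hull=cv2.convexHull(q[:,:2].astype(np.float32))[:,0]
            R={"plate":.165,"table":.1}[nm]
            f=least_squares(lambda p:np.hypot(*(hull-p[:2]).T)-p[2],[.59,0,R],loss="soft_l1",f_scale=.002)
            print("  circ",f.x)
    q,s=knob(P,img,(.461,.055),(.075,.11)); print(c,"knob n",len(q),"med z",np.median(q[:,2]),"mean",q.mean(0),"ext",q.min(0),q.max(0), "mid",(q.min(0)+q.max(0))/2)
# hole pixels from zoomed view
for u,v in((148,158),(144,275),(345,364),(431,282)): print("hole top",ray("top",(u/3+140,v/3+110),.04))
print("knob top",ray("top",(221/3+140,361/3+110),.094))
for u,v in((121,435),(229,496),(428,382),(396,288)): print("hole side",ray("side",(u/3+140,v/3+100),.04))
print("knob side",ray("side",(364/3+140,437/3+100),.094))
for n,u,v,z in(("pot",385,200,.11),("jar",262,279,.03),("bottle",103,245,.1)): print(n,ray("top",(u,v),z))
from scipy.spatial.transform import Rotation as Ro
print(Ro.from_quat(monitor.get_obs()["ee_rot"]).as_matrix())
E
```

```text
top bench 17704 -0.00044655093852043355
top plate 6085 0.03952465243703123
  circ [ 0.5899 -0.0011  0.1643]
top table 3528 0.05963238097978893
  circ [ 0.5882 -0.0011  0.0994]
top knob n 124 med z 0.09332904067346301 mean [0.4614 0.0519 0.0935] ext [0.4464 0.0336 0.0871] [0.4746 0.0668 0.098 ] mid [0.4605 0.0502 0.0926]
side bench 16950 0.0007438925689285702
side plate 5908 0.040665179406128134
  circ [ 0.5907 -0.0024  0.1654]
side table 3148 0.060790494383237546
  circ [ 0.5881 -0.0016  0.0998]
side knob n 174 med z 0.09466485864010143 mean [0.4586 0.0538 0.0942] ext [0.4418 0.0342 0.0854] [0.477  0.0703 0.0989] mid [0.4594 0.0522 0.0922]
hole top [0.6435 0.1275 0.04  ]
hole top [0.5369 0.1278 0.04  ]
hole top [ 0.46   -0.0547  0.04  ]
hole top [ 0.5352 -0.1312  0.04  ]
knob top [0.4609 0.0519 0.094 ]
hole side [0.6437 0.1262 0.04  ]
hole side [0.5367 0.1257 0.04  ]
hole side [ 0.4604 -0.0565  0.04  ]
hole side [ 0.5364 -0.1323  0.04  ]
knob side [0.4589 0.053  0.094 ]
pot [ 0.5453 -0.3837  0.11  ]
jar [ 0.3324 -0.0758  0.03  ]
bottle [0.4193 0.3296 0.1   ]
[[ 0.      0.3163 -0.9486]
 [-0.     -0.9486 -0.3163]
 [-1.      0.     -0.    ]]
```

Request:
{"api": "send_rows", "payload": {"grip": [255,255,255,255,255], "offset": [[0,-26,-30],[0,-52,-60],[0,-78,-90],[0,-104,-120],[0,-130,-150]], "twist": [0,0,0,0,0], "newtons": 40}}

```text
clock: 1.32
position: [0.2995, -0.4205, 0.1921]
ee_rot: [0.698, 0.113, -0.698, 0.113]
ft_force: [1.9, 0.6, 0.3]
grip_width: 0.296
```

Request:
{"api": "send_rows", "payload": {"grip": [255,255,255,255,255], "offset": [[0,-26,-30],[0,-52,-60],[0,-78,-90],[0,-104,-120],[0,-130,-150]], "twist": [0,0,0,0,0]}}

```text
clock: 1.73
position: [0.4007, -0.2497, 0.1924]
ee_rot: [0.698, 0.113, -0.698, 0.114]
ft_force: [1.0, -0.4, 0.4]
grip_width: -0.001
```

Request:
{"api": "send_rows", "payload": {"grip": [255,255,255,255,255], "offset": [[0,-34,-19],[0,-68,-38],[0,-102,-57],[0,-136,-76],[0,-170,-95]], "twist": [0,0,0,0,0]}}

```text
clock: 2.15
position: [0.4364, -0.0582, 0.1923]
ee_rot: [0.698, 0.113, -0.698, 0.114]
ft_force: [0.8, -0.2, 0.8]
grip_width: 0.003
```

Request:
{"api": "send_rows", "payload": {"grip": [255,255,255,255,255], "offset": [[0,-33,-19],[10,-66,-38],[25,-98,-57],[40,-98,-57],[60,-98,-57]], "twist": [0,0,0,0,0]}}

```text
clock: 2.57
position: [0.4603, 0.0536, 0.1324]
ee_rot: [0.699, 0.115, -0.697, 0.115]
ft_force: [-0.4, -1.0, 0.1]
grip_width: -0.002
```

Next I'll look from the side to check the alignment over the knob.

Run:
```python
from m import *
for c in("side","top"):
    p,d=viewer.camera(c)
    o=monitor.get_obs()
    u=proj(c,o["position"]);k=proj(c,(.4602,.0525,.094));print(c,u,k)
    x,y=int(k[0])-50,int(k[1])-60
    z=cv2.resize(p[y:y+100,x:x+100],None,fx=4,fy=4,interpolation=cv2.INTER_CUBIC)
    for q,col in((u,(0,0,255)),(k,(0,255,0))): cv2.circle(z,(int((q[0]-x+.5)*4),int((q[1]-y+.5)*4)),3,col,-1)
    cv2.imwrite(f"pics/{c}1.png",z)
a=cv2.imread("pics/side1.png");b=cv2.imread("pics/top1.png");cv2.imwrite("pics/j1.png",np.hstack([a,b]))
o=monitor.get_obs();print(o["position"],o["ft_force"],o["clock"])
```

```text
side [262.5156 236.8085] [260.9478 245.247 ]
top [212.7522 231.654 ] [213.4395 230.608 ]
[0.4577 0.051  0.1297] [ 0.4083 -1.1202 -0.1008] 2.6667
```

View pics/j1.png

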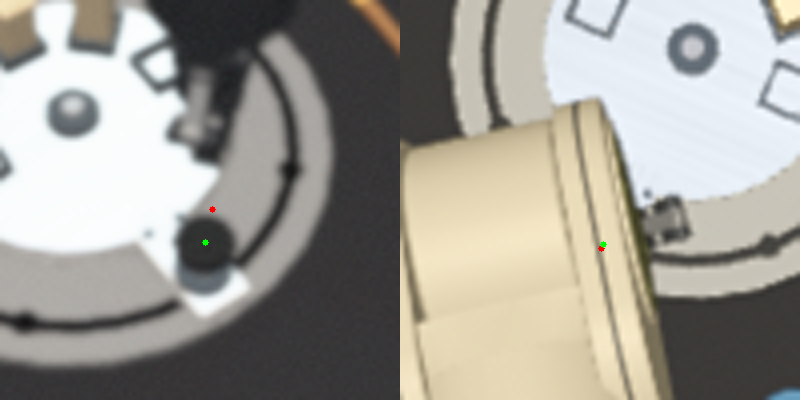

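```bash
python3 - <<'E'
from m import *
for c in("side","top"):
    p,d=viewer.camera(c); cv2.imwrite(f"pics/{c}2.png",p); np.save(f"pics/{c}2d.npy",d)
    P=cloud(c,d)
    s=(np.hypot(P[...,0]-.46,P[...,1]-.03)<.1)&(P[...,2]>.103)&(P[...,2]<.26)&(P[...,0]<.51)
    q=P[s]; i=np.argsort(q[:,2])[:12]; print(c,s.sum()); print(q[i]); print(np.argwhere(s)[i][:,::-1].tolist())
o=monitor.get_obs();print(o["position"],o["ee_rot"],o["ft_force"],o["clock"])
E
python3 -c "
import cv2
p=cv2.imread('pics/side2.png');cv2.imwrite('pics/side2z.png',cv2.resize(p[120:300,160:360],None,fx=3,fy=3,interpolation=cv2.INTER_CUBIC))"
```

```text
side 189
[[0.4471 0.0536 0.1709]
 [0.4458 0.0519 0.1735]
 [0.4475 0.0532 0.1737]
 [0.4643 0.0589 0.1751]
 [0.448  0.0525 0.1761]
 [0.4458 0.0479 0.1763]
 [0.4646 0.0584 0.1779]
 [0.455  0.0619 0.1781]
 [0.4453 0.0532 0.1789]
 [0.4541 0.0593 0.1793]
 [0.4489 0.0598 0.1801]
 [0.4523 0.0623 0.1804]]
[[267, 228], [268, 227], [267, 227], [259, 225], [267, 226], [269, 225], [259, 224], [262, 227], [268, 226], [263, 226], [265, 227], [263, 227]]
top 39
[[ 0.4579  0.0125  0.2341]
 [ 0.4603  0.0056  0.2413]
 [ 0.4602  0.012   0.2456]
 [ 0.4626 -0.0012  0.2478]
 [ 0.4602  0.0096  0.249 ]
 [ 0.469   0.0032  0.2494]
 [ 0.4818  0.0165  0.2506]
 [ 0.4775  0.012   0.2527]
 [ 0.4797  0.0098  0.2542]
 [ 0.4775  0.0097  0.2545]
 [ 0.4646  0.0051  0.2547]
 [ 0.4646  0.0072  0.2553]]
[[226, 232], [229, 231], [226, 231], [232, 230], [227, 231], [230, 227], [224, 221], [226, 223], [227, 222], [227, 223], [229, 229], [228, 229]]
[0.4595 0.0507 0.1324] [-0.6979 -0.1132  0.6981 -0.1131] [ 0.3989 -0.1505 -0.5429] 2.7667
```

View pics/side2z.png

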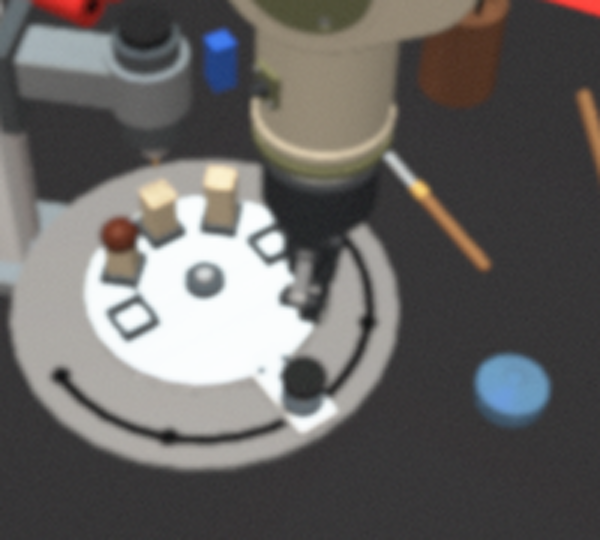

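Request:
{"api": "send_rows", "payload": {"grip": [255,255,255,255,255], "offset": [[8,0,0],[16,0,0],[24,0,0],[28,0,0],[28,0,0]], "twist": [0,0,0,0,0]}}

```text
clock: 3.18
position: [0.4588, 0.0507, 0.1029]
ee_rot: [-0.697, -0.113, 0.699, -0.113]
ft_force: [-0.1, 0.5, 0.3]
grip_width: 0.002
```

Run:
```python
from m import *
c="side"
p,d=viewer.camera(c); P=cloud(c,d); o=monitor.get_obs()
print(o["position"],o["ft_force"],o["clock"],proj(c,o["position"]))
cv2.imwrite("pics/side3z.png",cv2.resize(p[190:270,220:310],None,fx=7,fy=7,interpolation=cv2.INTER_NEAREST))
for v in range(222,254,2): print(v,[f"{1000*P[v,u,2]:.0f}" for u in range(252,276,2)])
d0=np.load("pics/side0d.npy");print("tip start proj",proj(c,(.198,-.593,.192)))
```

```text
[0.4591 0.0509 0.1035] [-0.071  -0.125  -0.5283] 3.2333 [261.8526 242.5825]
222 ['63', '60', '231', '241', '242', 'nan', '196', '195', '203', '41', '40', '43']
224 ['62', '237', '234', '240', '241', '232', '231', '229', '197', '39', '44', '41']
226 ['233', '237', '235', '237', '237', '236', '236', '221', '187', '40', '37', '42']
228 ['59', '232', '234', '236', '235', '237', '238', '212', '168', '41', '40', '40']
230 ['60', '62', '231', '231', '232', '232', '232', '205', '164', '44', '38', '41']
232 ['58', '59', '62', '150', '156', '157', '165', '156', '152', '40', '44', '40']
234 ['60', '60', '62', '59', '59', '152', '153', '148', '43', '41', '40', '42']
236 ['60', '60', '61', '63', '49', 'nan', '38', '41', '44', '39', '41', '42']
238 ['59', '62', '59', '53', '43', '41', '40', '43', '40', '39', '43', '39']
240 ['65', '59', '94', '94', '93', '96', '96', '94', '40', '40', '40', '40']
242 ['57', '94', '95', '94', '93', '96', '95', '96', '96', '39', '43', '43']
244 ['60', '94', '96', '93', '96', '94', '96', '96', '95', '39', '39', '43']
246 ['63', '92', '95', '94', '98', '95', '98', '94', '94', '39', '40', '42']
248 ['60', '90', '93', '97', '95', '96', '96', '94', '93', '39', '37', '42']
250 ['62', '66', '93', '95', '95', '95', '94', '93', '89', '42', '39', '42']
252 ['60', '66', '69', '90', '89', '93', '90', '89', '68', '41', '41', '40']
tip start proj [465.335 104.639]
```

View pics/side3z.png

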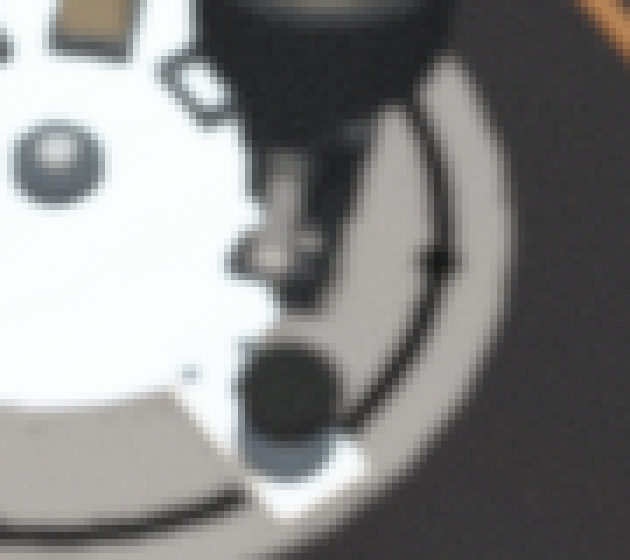

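The tip shows about 40 mm higher in the picture than the reported TCP does, so I'll descend in guarded steps and watch the force.

Request:
{"api": "send_rows", "payload": {"grip": [255,255,255,255,255], "offset": [[4,0,-1],[8,0,-1],[12,0,-1],[14,0,-1],[14,0,-1]], "twist": [0,0,0,0,0]}}

```text
clock: 3.65
position: [0.4601, 0.0512, 0.0894]
ee_rot: [-0.698, -0.113, 0.698, -0.113]
ft_force: [0.5, -0.1, -0.7]
grip_width: 0.002
```

Request:
{"api": "send_rows", "payload": {"grip": [255,255,255,255,255], "offset": [[4,0,0],[8,0,0],[12,0,0],[12,0,0],[12,0,0]], "twist": [0,0,0,0,0]}}

```text
clock: 4.07
position: [0.4603, 0.0513, 0.0777]
ee_rot: [-0.698, -0.113, 0.698, -0.113]
ft_force: [-0.1, 0.3, 0.0]
grip_width: -0.002
```

Run:
```python
from m import *
c="side"
p,d=viewer.camera(c); P=cloud(c,d); o=monitor.get_obs()
print(o["position"],o["ft_force"],o["clock"],proj(c,o["position"]))
cv2.imwrite("pics/side4z.png",cv2.resize(p[190:270,220:310],None,fx=7,fy=7,interpolation=cv2.INTER_NEAREST))
for v in range(226,256,2): print(v,[f"{1000*P[v,u,2]:.0f}" for u in range(252,276,2)])
```

```text
[0.4604 0.0513 0.078 ] [0.0112 0.2674 0.6627] 4.1167 [260.9195 248.7626]
226 ['65', '60', '181', '218', '221', '203', '208', '187', '189', '185', '45', '42']
228 ['62', '61', '59', '220', '218', '171', '169', '182', '181', '42', '39', '38']
230 ['58', '207', '206', '214', '216', '173', '171', '175', '164', '38', '40', '41']
232 ['211', '210', '215', '212', '213', '204', '204', '164', '140', '40', '43', '40']
234 ['210', '210', '209', '210', '213', '211', '205', '175', '40', '41', '37', '43']
236 ['207', '207', '208', '209', '209', '209', '208', '171', '42', '41', '40', '37']
238 ['61', '63', '59', '204', '204', '208', '190', '132', '40', '41', '39', '39']
240 ['64', '63', '95', '95', '129', '129', '134', '124', '41', '42', '38', '40']
242 ['59', '93', '95', '98', '93', '96', '94', '96', '95', '38', '42', '39']
244 ['63', '93', '98', '95', '94', '93', '95', '98', '94', '43', '40', '40']
246 ['63', '93', '97', '96', '95', '95', '95', '91', '95', '40', '39', '43']
248 ['60', '90', '93', '95', '94', '92', '94', '93', '95', '41', '43', '42']
250 ['59', '69', '91', '94', '95', '94', '93', '95', '89', '43', '38', '43']
252 ['59', '69', '66', '86', '91', '92', '93', '85', '66', '42', '40', '39']
254 ['58', '65', '65', '68', '69', '68', '70', '68', '67', '59', '40', '40']
```

View pics/side4z.png

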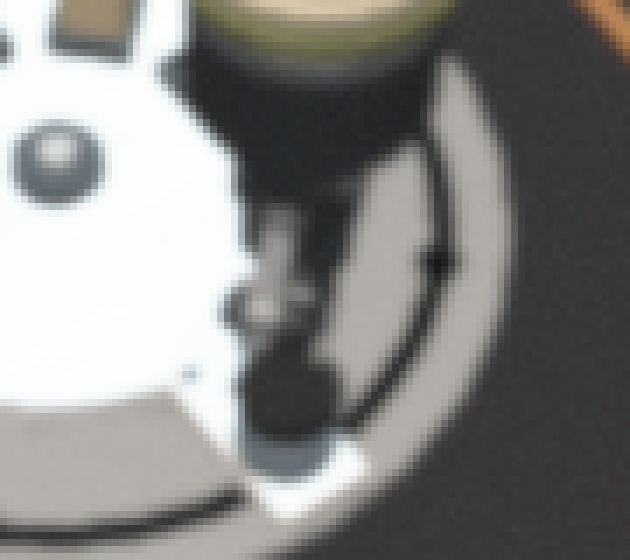

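Request:
{"api": "send_rows", "payload": {"grip": [255,255,255,255,255], "offset": [[4,0,0],[8,0,0],[12,0,0],[14,0,0],[14,0,0]], "twist": [0,0,0,0,0]}}

```text
clock: 4.53
position: [0.46, 0.0512, 0.0634]
ee_rot: [-0.698, -0.113, 0.698, -0.113]
ft_force: [0.3, 0.1, -0.7]
grip_width: -0.002
```

Request:
{"api": "send_rows", "payload": {"grip": [255,255,255,255,255], "offset": [[2,0,0],[4,0,0],[6,0,0],[8,0,0],[8,0,0]], "twist": [0,0,0,0,0]}}

```text
clock: 4.95
position: [0.4602, 0.0512, 0.0556]
ee_rot: [-0.698, -0.113, 0.698, -0.113]
ft_force: [0.4, -0.5, -1.3]
grip_width: 0.005
```

Run:
```python
from m import *
c="side"
p,d=viewer.camera(c); P=cloud(c,d); o=monitor.get_obs()
print(o["position"],o["ft_force"],o["clock"],proj(c,o["position"]))
cv2.imwrite("pics/side5z.png",cv2.resize(p[200:270,225:305],None,fx=8,fy=8,interpolation=cv2.INTER_CUBIC))
for v in range(236,258,2): print(v,[f"{1000*P[v,u,2]:.0f}" for u in range(252,276,2)])
```

```text
[0.4603 0.0512 0.0558] [ 0.4947 -0.6249  0.3877] 5.0 [260.6752 254.0582]
236 ['62', 'nan', '186', '195', '194', '148', '150', '150', '142', '41', '40', '38']
238 ['188', '190', '191', '191', '189', '185', '184', '143', '38', '42', '39', '41']
240 ['187', '189', '190', '190', '192', '189', '178', '146', '41', '42', '42', '42']
242 ['185', '184', '189', '187', '188', '188', '182', '149', '95', '40', '41', '40']
244 ['60', '97', '95', '184', '186', '185', '161', '109', '93', '39', '42', '45']
246 ['63', '94', '94', '96', '107', '107', '108', '104', '93', '40', '42', '42']
248 ['61', '92', '94', '96', '97', '97', '95', '97', '89', '42', '42', '41']
250 ['63', '68', '96', '95', '95', '96', '98', '95', '89', '42', '40', '41']
252 ['59', '68', '67', '87', '91', '89', '90', '87', '66', '43', '41', '40']
254 ['59', '68', '67', '65', '67', '67', '67', '69', '67', '59', '40', '42']
256 ['47', '58', '66', '69', '67', '68', '66', '64', '61', '58', '61', '40']
```

View pics/side5z.png

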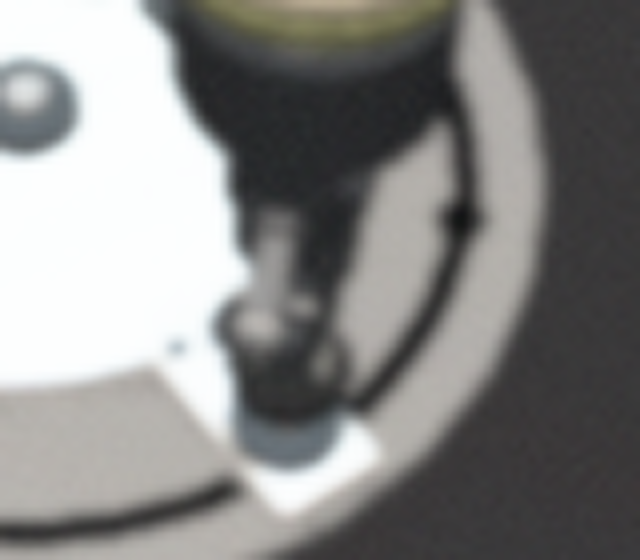

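Request:
{"api": "send_rows", "payload": {"grip": [255,255,255,255,255], "offset": [[2,0,0],[4,0,0],[6,0,0],[8,0,0],[8,0,0]], "twist": [0,0,0,0,0]}}

```text
clock: 5.42
position: [0.4608, 0.0513, 0.0482]
ee_rot: [0.698, 0.113, -0.698, 0.113]
ft_force: [-3.1, -0.9, 7.7]
grip_width: -0.001
```

Contact, with 7.7 N on the tool. I'll press on towards the stop in small steps.

Request:
{"api": "send_rows", "payload": {"grip": [255,255,255,255,255], "offset": [[2,0,0],[4,0,0],[6,0,0],[6,0,0],[6,0,0]], "twist": [0,0,0,0,0]}}

```text
clock: 5.83
position: [0.4609, 0.0514, 0.0425]
ee_rot: [0.698, 0.113, -0.698, 0.113]
ft_force: [-3.0, -0.2, 8.2]
grip_width: 0.0
```

Run:
```python
from m import *
c="side"
p,d=viewer.camera(c); P=cloud(c,d); o=monitor.get_obs()
print(o["position"],o["ft_force"],o["clock"])
cv2.imwrite("pics/side6z.png",cv2.resize(p[200:270,225:305],None,fx=8,fy=8,interpolation=cv2.INTER_CUBIC))
for v in range(242,260,2): print(v,[f"{1000*P[v,u,2]:.0f}" for u in range(252,276,2)])
```

```text
[0.4609 0.0514 0.0426] [-2.148  -0.1095  8.6038] 5.8833
242 ['176', '175', '177', '177', '170', '170', '139', '129', '40', '41', '39', '41']
244 ['175', '177', '177', '177', '178', '177', '158', '107', '39', '40', '42', '41']
246 ['171', '173', '174', '175', '174', '177', '148', '101', '81', '42', '44', '40']
248 ['64', '82', '83', '168', '170', '169', '94', '88', '82', '41', '42', '42']
250 ['62', '81', '80', '84', '83', '92', '82', '81', '81', '42', '40', '39']
252 ['61', '76', '82', '83', '85', '83', '81', '82', '81', '42', '42', '42']
254 ['57', '69', '76', '78', '81', '82', '82', '78', '67', '60', '42', '42']
256 ['49', '57', '70', '69', '76', '77', '68', '67', '58', '61', '60', '39']
258 ['42', '51', '57', '60', '64', '66', '62', 'nan', '63', '60', '52', '44']
```

View pics/side6z.png

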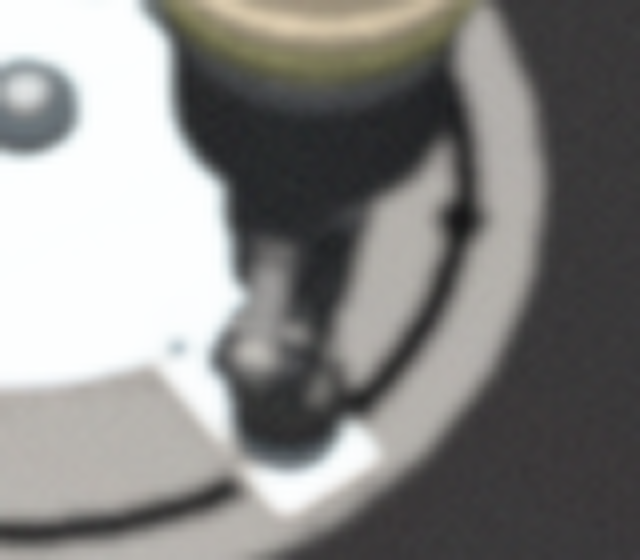

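Run:
```python
import numpy as np
np.set_printoptions(precision=1,suppress=True)
A=np.array([.589,-.0015]);r=np.array([.4608,.0513])-A
T=np.array([[.3163,-.9486],[-.9486,-.3163]])
p=[]
for a in range(0,46,3):
    t=np.radians(a);R=np.array([[np.cos(t),-np.sin(t)],[np.sin(t),np.cos(t)]]);p.append(A+R@r); 
    print(a,p[-1].round(4),1000*T@(p[-1]-p[0]), 1000*T@(p[-1]-p[a//15*5]))
```

```text
0 [0.5 0.1] [0. 0.] [0. 0.]
3 [0.5 0. ] [5.6 4.6] [5.6 4.6]
6 [0.5 0. ] [11.5  8.9] [11.5  8.9]
9 [0.5 0. ] [17.5 12.9] [17.5 12.9]
12 [0.5 0. ] [23.8 16.6] [23.8 16.6]
15 [0.5 0. ] [30.2 19.9] [0. 0.]
18 [0.5 0. ] [36.9 22.9] [6.6 3. ]
21 [0.5 0. ] [43.6 25.5] [13.4  5.6]
24 [ 0.5 -0. ] [50.5 27.8] [20.3  7.9]
27 [ 0.5 -0. ] [57.5 29.7] [27.3  9.8]
30 [ 0.5 -0. ] [64.6 31.3] [0. 0.]
33 [ 0.5 -0. ] [71.8 32.4] [7.2 1.2]
36 [ 0.5 -0. ] [79.  33.2] [14.4  2. ]
39 [ 0.5 -0. ] [86.2 33.7] [21.6  2.4]
42 [ 0.5 -0. ] [93.5 33.7] [28.9  2.4]
45 [ 0.5 -0.1] [100.7  33.4] [0. 0.]
```

Request:
{"api": "send_rows", "payload": {"grip": [255,255,255,255,255], "offset": [[2,0,0],[2,5.6,4.6],[2,11.5,8.9],[2,17.5,12.9],[2,23.8,16.6]], "twist": [0,0,0,0,0]}}

```text
clock: 6.3
position: [0.4533, 0.0237, 0.0409]
ee_rot: [0.699, 0.113, -0.697, 0.114]
ft_force: [0.6, 1.5, 8.5]
grip_width: 0.004
```

```bash
cat > look.py <<'E'
from m import *
import sys
c="side"
p,d=viewer.camera(c); P=cloud(c,d); o=monitor.get_obs()
print(o["position"],o["ft_force"],o["clock"])
x,y=np.clip(proj(c,(o["position"][0],o["position"][1],.08)).astype(int),50,400)
n=sys.argv[1]
cv2.imwrite(f"pics/{n}.png",cv2.resize(p[y-50:y+30,x-50:x+40],None,fx=7,fy=7,interpolation=cv2.INTER_CUBIC))
zr=(.072,.088) if len(sys.argv)<3 else (.088,.1)
pos=o["position"]
s=(np.hypot(P[...,0]-pos[0],P[...,1]-pos[1])<.035)&(P[...,2]>zr[0])&(P[...,2]<zr[1])
q=P[s];print("knob n",len(q),"med",np.median(q,0),"min",q.min(0),"max",q.max(0))
E
python3 look.py s7
```

```text
[0.453  0.0219 0.0408] [ 0.2387 -1.3731  8.935 ] 6.35
knob n 113 med [0.4464 0.0331 0.08  ] min [0.4336 0.0098 0.072 ] max [0.4706 0.0434 0.0877]
```

View pics/s7.png

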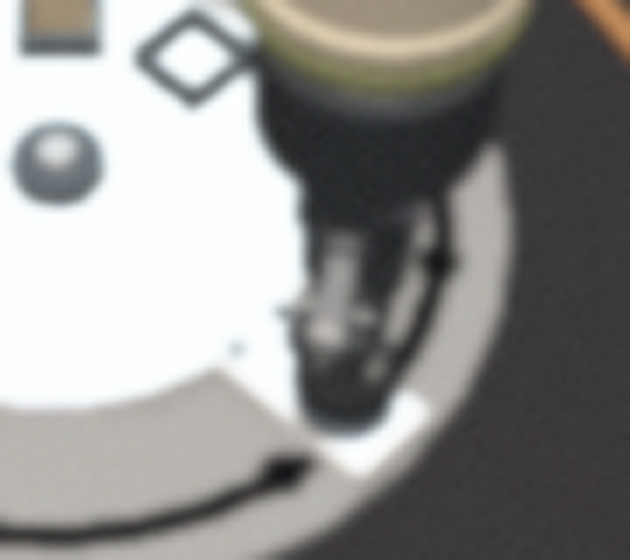

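The table follows; the front hole now shows free at about (290,470) in the zoom. Continuing along the arc.

Request:
{"api": "send_rows", "payload": {"grip": [255,255,255,255,255], "offset": [[0,6.4,3.3],[0,13.1,6.3],[0,19.8,8.9],[0,26.7,11.2],[0,33.7,13.1]], "twist": [0,0,0,0,0]}}

```text
clock: 6.77
position: [0.4517, -0.0127, 0.041]
ee_rot: [0.699, 0.113, -0.697, 0.114]
ft_force: [0.4, 0.8, 9.2]
grip_width: -0.001
```

Request:
{"api": "send_rows", "payload": {"grip": [255,255,255,255,255], "offset": [[0,7.1,1.6],[0,14.3,2.7],[0,21.5,3.5],[0,25,3.9],[0,25,3.9]], "twist": [0,0,0,0,0]}}

```text
clock: 7.18
position: [0.4563, -0.0387, 0.041]
ee_rot: [0.699, 0.112, -0.697, 0.113]
ft_force: [-1.2, -0.9, 8.9]
grip_width: 0.001
```

```bash
python3 look.py s8
python3 - <<'E'
from m import *
p,d=viewer.camera("top");cv2.imwrite("pics/t8.png",cv2.resize(p[110:270,140:360],None,fx=3,fy=3,interpolation=cv2.INTER_CUBIC))
E
```

```text
[ 0.4562 -0.0383  0.041 ] [-0.5282 -1.0803  8.8632] 7.2333
knob n 114 med [ 0.4476 -0.0287  0.0806] min [ 0.4352 -0.0541  0.0729] max [ 0.4711 -0.0178  0.0876]
```

View pics/s8.png

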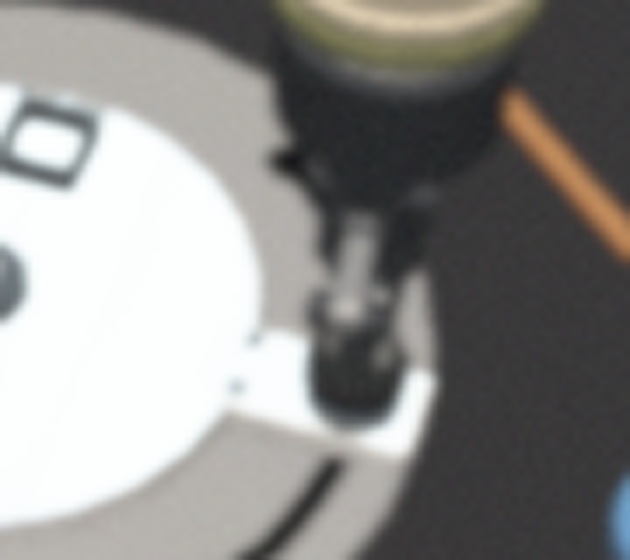

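View pics/t8.png

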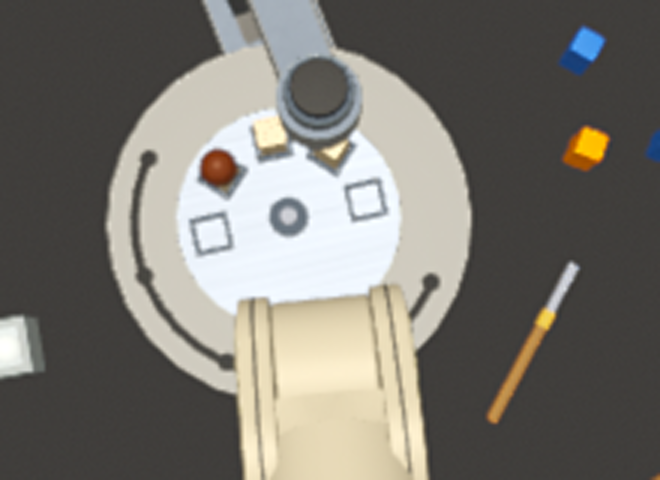

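Request:
{"api": "send_rows", "payload": {"grip": [255,255,255,255,255], "offset": [[0,5.5,0.2],[0,11,0.2],[0,16.5,0],[0,16.5,0],[0,16.5,0]], "twist": [0,0,0,0,0]}}

```text
clock: 7.7
position: [0.4614, -0.0539, 0.041]
ee_rot: [0.699, 0.113, -0.697, 0.113]
ft_force: [0.5, -0.2, 8.8]
grip_width: 0.002
```

```bash
cat > ang.py <<'E'
from m import *
import sys
from scipy.optimize import minimize_scalar
# table rotation by registering the table-top picture, unrolled about the axis, with that of the start
A=(.5886,-.0014)
def unroll(c,img,z=.066):
    rr=np.arange(.045,.098,.001);tt=np.radians(np.arange(0,360,.25))
    X=np.stack([A[0]+rr[:,None]*np.cos(tt),A[1]+rr[:,None]*np.sin(tt),np.full((len(rr),len(tt)),z)],-1).reshape(-1,3)
    m=viewer.camera_model(c);K=np.array(m["camera_matrix"]);q=(X@np.array(m["R"]).T+np.array(m["t"]))@K.T;q=q[:,:2]/q[:,2:]
    q=q.astype(np.float32).reshape(len(rr),len(tt),2)
    return cv2.remap(cv2.cvtColor(img,cv2.COLOR_BGR2GRAY),q[...,0],q[...,1],cv2.INTER_CUBIC).astype(np.float32)
def angle(c,img):
    a=unroll(c,cv2.imread(f"pics/{c}0.png"));b=unroll(c,img);out=[]
    # use the two empty nests: at start angles yaw+180+... centred 90 deg either side of the plunger (157.3 deg)
    for cen in(157.3-90,157.3+90):
        i0=int((cen-20)*4);t=a[:,i0:i0+160]
        bb=np.hstack([b,b]); s=bb[:,i0+20*4:i0+160+65*4]
        r=cv2.matchTemplate(s,t,cv2.TM_CCOEFF_NORMED)[0];k=int(r.argmax())
        f=0
        if 0<k<len(r)-1: f=.5*(r[k-1]-r[k+1])/(r[k-1]-2*r[k]+r[k+1])
        out.append((20+(k+f)/4,float(r[k])))
    return out
if __name__=="__main__":
    for c in sys.argv[2:]:
        p,d=viewer.camera(c);cv2.imwrite(f"pics/{c}_{sys.argv[1]}.png",p);np.save(f"pics/{c}_{sys.argv[1]}d.npy",d);print(c,angle(c,p))
    o=monitor.get_obs();print(o["position"],o["ft_force"],o["clock"])
E
python3 ang.py a9 top side
```

```text
top [(np.float32(42.371906), 0.9177399277687073), (np.float32(43.006157), 0.927028477191925)]
side [(np.float32(43.44761), 0.6639325022697449), (np.float32(41.40411), 0.6979550719261169)]
[ 0.4613 -0.0537  0.041 ] [ 0.941  -0.9408  8.51  ] 7.8
```

Request:
{"api": "send_rows", "payload": {"grip": [255,255,255,255,255], "offset": [[0,2,0],[0,4,-0.2],[0,5.5,-0.4],[0,5.5,-0.4],[0,5.5,-0.4]], "twist": [0,0,0,0,0]}}

```text
clock: 8.22
position: [0.4634, -0.0587, 0.041]
ee_rot: [0.699, 0.113, -0.697, 0.114]
ft_force: [0.0, -0.0, 8.9]
grip_width: 0.001
```

```bash
python3 ang.py a10 top side
```

```text
top [(np.float32(44.499626), 0.9116601943969727), (np.float32(44.945095), 0.9213207364082336)]
side [(np.float32(45.692223), 0.6373686790466309), (np.float32(43.523888), 0.6664268970489502)]
[ 0.4634 -0.0587  0.041 ] [0.1547 0.1518 8.5331] 8.3167
```

The table is at about 44.7°, well within the 4 mm pull-in. I'll lift straight up.

Request:
{"api": "send_rows", "payload": {"grip": [255,255,255,255,255], "offset": [[-3,0,0],[-7,0,0],[-11,0,0],[-15,0,0],[-19,0,0]], "twist": [0,0,0,0,0]}}

```text
clock: 8.73
position: [0.4622, -0.0584, 0.0593]
ee_rot: [0.698, 0.113, -0.698, 0.113]
ft_force: [-0.0, -0.1, -0.8]
grip_width: 0.001
```

Request:
{"api": "send_rows", "payload": {"grip": [255,255,255,255,255], "offset": [[-10,0,0],[-30,0,0],[-60,0,0],[-90,0,0],[-120,0,0]], "twist": [0,0,0,0,0]}}

```text
clock: 9.15
position: [0.4615, -0.0581, 0.1806]
ee_rot: [-0.698, -0.114, 0.698, -0.113]
ft_force: [0.2, 0.6, 0.1]
grip_width: 0.002
```

```bash
python3 ang.py a11 top side
python3 - <<'E'
from m import *
p=cv2.imread("pics/side_a11.png");P=cloud("side",np.load("pics/side_a11d.npy"))
q,s=knob(P,p,(.46,-.0546),(.068,.11));print(len(q),np.median(q,0),q.min(0),q.max(0))
s2=s&(np.hypot(P[...,0]-.46,P[...,1]+.0546)<.014);print("centre z",np.median(P[s2][:,2]))
cv2.imwrite("pics/s11.png",cv2.resize(p[140:270,170:320],None,fx=4.5,fy=4.5,interpolation=cv2.INTER_CUBIC)[:600])
E
```

```text
top [(np.float32(44.398758), 0.9136309623718262), (np.float32(44.82717), 0.9182553291320801)]
side [(np.float32(45.549652), 0.6572186946868896), (np.float32(43.452038), 0.6835811734199524)]
[ 0.4644 -0.0584  0.1839] [ 0.7093 -0.2953 -0.478 ] 9.25
163 [ 0.4591 -0.0514  0.0944] [ 0.4423 -0.0718  0.0682] [ 0.4775 -0.0363  0.0986]
centre z 0.0947590632842168
```

View pics/s11.png

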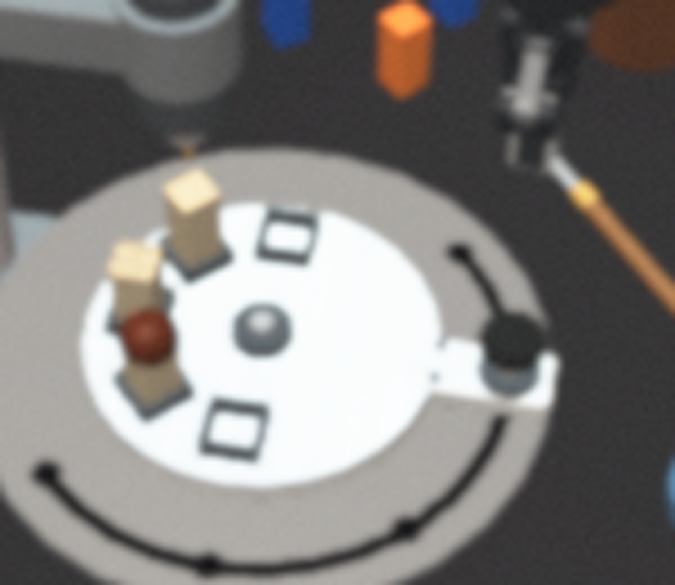

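The knob top is back at 94.8 mm, the same as at the start, so the plunger is fully out in hole_right. The blank stands under the cutter and the gripper is clear. Handing in.

```bash
python3 -c "
from workcell import manip,monitor
print(manip.hand_in(), monitor.get_obs()['clock'])"
```

```text
the job is handed in; nothing more can be done
the job is handed in; nothing more can be done
```

The uncut blank is now under the cutter and the table is locked one hole round. I handed the job in at about 9.3 s.

The blank stood on the engraver's right. I pressed the plunger knob down about 14 mm with the shut fingertips (about 9 N). I then dragged the table counter-clockwise to hole_right and lifted straight off.

**Last checks:**
- **Plunger:** the knob top is at 94.8 mm by the side camera, against 94.7 mm at the start, so it is fully out.
- **Table angle:** the top view gave about 44.6° of rotation for a nominal 45°, within the lock's play. The side-view readings were scattered between 43.5° and 45.5°, with weaker matches.
- **Seals and arm:** the picture shows the blank under the cutter with all three stones in their nests. The arm was about 130 mm clear of the knob, with no contact force.

**What disagreed or was not checked:**
- **Fingertip height:** the real fingertips sat about 39 mm above the reported TCP height. I found this in the picture, and the force confirmed it on a slow descent.
- **Knob lag:** the knob fell about 2° behind the tool during the swing, so I added a 5.5 mm correction before releasing.
- **Bystanders:** I did not measure the other bench objects again at the end. The only contact force I felt was on the knob.

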